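Load the bushing and index the gauging slide

TASK

Load the bronze bushing onto the gauging slide: stand it right down on the carriage's upright pin and let go of it. Then pinch the carriage's orange grip and slide the carriage along its rail until you feel the spring ball of the blue detent block click into the notch in the carriage's side, and stop there, not past it; finish while still firmly pinching the orange grip, with the carriage held in the notch. Leave the other things on the cart where they are.

Things in the scene. Friction and masses are not known exactly. Their poses are not given: they have to be found in the camera images.
- bushing_center (a point): centre (half-way up) of the loose bronze bushing, a plain tube standing upright on the cart: outside diameter 36 mm, bore 20 mm, height 30 mm, 0.18 kg; z along its bore. It is the copper-brown tube; the shorter grey one is the collar
- bushing: the same bushing; origin at the centre of its underside
- pin_foot (a point): foot of the upright steel pin, on the carriage's flat top (40 mm above the cart). The pin is 16 mm in diameter and 22 mm tall with a tapered tip; the bushing drops over it and rests on the carriage top. x points across the rail, away from the robot, y along the rail the way the carriage slides, z up
- grip (a point): orange upright grip fixed on the carriage, 20 x 20 mm and 45 mm tall; this point is its centre, 62.5 mm above the cart (its foot at 40, top at 85), 78 mm along +y from the pin. Axes as for the pin foot. Pinch it across the rail or along it; the carriage (120 mm long, 60 mm wide) follows it
- carriage (a joint): position of the carriage on its rail, 0 to 0.17 m at the far stop, growing along +y; friction about 1 N, it stays where left. A ridge meets the ball 12.5 mm before the notch is in line and resists with some 3 N more; from its crest, 6 mm before, the ball pulls the carriage into the notch; leaving it resists alike either way. Let loose within 4 mm of the notch, the ball centres the carriage
- notch (a point): the notch in the carriage's far side, midway along the carriage, 28 mm above the cart, between two brass ridges 12 mm apart (crest to crest); axes as for the pin foot; the black line over the carriage top marks it
- ball_seat (a point): where the notch lies once the ball is in it: a point ahead of the sprung steel ball (10 mm) of the blue detent block beside the rail; block 38 mm tall, dial gauge behind it; y along the rail as for the carriage. The block is clamped elsewhere along the rail each time, always ahead of the notch at the start
- chuck_center (a point): centre of a knurled steel drill chuck standing upright, 45 mm in diameter, 64 mm tall; not to be disturbed
- collar_center (a point): centre of a plain grey steel collar lying flat, 42 mm in diameter, 16 mm tall, bore 25 mm; not to be disturbed
- boring_bar: black boring bar lying on the cart, 16 x 16 mm, 170 mm long along its x; origin under its middle; not to be disturbed
- caliper_case: blue caliper case, 90 x 250 x 28 mm, long along its y; origin under its middle; not to be disturbed

How it is judged (in metres and radians):
On the way, in this order (a step that is already met when the one before it is completed fails the run):
1. the bushing stands on the pin, right down, and is let go (horizontal distance between bushing_center and pin_foot below 0.004 m and z of bushing_center in the frame of pin_foot between 0.012 and 0.018 m and angle between bushing_center's own z axis and vertical below 0.1 rad and contact force between the fingers and bushing below 0.1 N), for 0.2 s.
2. the carriage, gripped by its orange grip, sits in the notch (y of notch in the frame of ball_seat between -0.002 and 0.002 m and contact force between the fingers and grip_post above 4 N), for 0.3 s.
At the end, for the whole second after the job is handed in: The bushing stands on the pin, resting on the carriage (centre within 4 mm of the pin's axis, height within 3 mm, upright), not touched by the fingers; the carriage rests with its notch within 2 mm of the ball's seat; the fingers still grip the orange grip with more than 4 N (all of step 1 and all of step 2 and velocity of joint carriage between -0.01 and 0.01 m/s); the arm keeps its last pose, push and grip.
It fails at once if the drill chuck is shoved more than 30 mm (distance of chuck_center from where it was at the start of the episode above 0.03 m).
It fails at once if the steel collar is shoved more than 30 mm (distance of collar_center from where it was at the start of the episode above 0.03 m).
It fails at once if the boring bar is shoved more than 30 mm (distance of boring_bar from where it was at the start of the episode above 0.03 m).
It fails at once if the caliper case is shoved more than 30 mm (distance of caliper_case from where it was at the start of the episode above 0.03 m).
It fails at once if the carriage is run well past the notch (more than 20 mm) (y of notch in the frame of ball_seat above 0.02 m).
It also fails if it takes over 61 s, if anything falls off the work surface, if the arm or the gripper's body presses on something with over 40 N, if the wrist force passes 120 N, or if a joint passes its speed limit or range.

ROBOT

A 7-joint arm with a two-finger parallel gripper is mounted at the origin on the work surface. World frame = base frame: x ahead of the robot, y to its left, z up, the work surface at z = 0. Lengths are in mm, angles in rad, forces in N, time in s.
With the tool pointing down it reaches from about 425 to 875 mm from the base axis. Payload 4.7 kg.
Tool frame: the origin (TCP) lies midway between the tips of the shut fingers; the grasp point (between the pads) lies 19 mm behind it; z points along the fingers, y is the line along which they close (so a half turn about z gives the same grasp; the last joint's range is limited). The gripper opens to 87 mm and grips with 3 to 60 N. Pads are 19 mm wide; open, the fingers measure 117 mm over their backs; the gripper's body (75 mm by 190 mm) begins 51 mm behind the grasp point.
Start: joints at [-1.208, 0.321, -0.07, 1.45, 0.023, 1.371, -0.057], TCP at [222.179, 610.87, 222.587] pointing down, gripper open.
Joint ranges: [-2.86, 2.86], [-0.3, 2.09], [-1.38, 1.24], [0.06, 2.45], [-1.56, 4.7], [0.09, 2.05], [-2.69, 2.69]. Speed limits (rad/s): [2.57, 2.57, 3.14, 3.14, 3.14, 3.14, 3.14].

INTERFACE

Orientations are given as [roll, pitch, yaw] about the fixed x, y, z axes, in that order (R = Rz(yaw) Ry(pitch) Rx(roll)).
In Python, from cell import arm gives the robot as it stands. The module is installed in compiled form; this text tells all that it offers.
- The arm moves only by the shell command python3 -m jog 'ROWS' [OPENING] [FORCE]. ROWS is JSON, a list of rows, each a list of 2 entries, a list of its own where there are three numbers: the shift along the tool's x, y, z in cm, then the turn about the tool's z in rad. In form: [[[x, y, z], turn], ...]. A call has 1 to 20 rows; each row shifts and turns the commanded pose from where the row before left it, along the tool's axes as they then stand; what a row does not reach is not made up. A row lasts 1/8 s, in which the tool goes at most 62.5 mm and 10.7 degrees, less where a joint would pass 70% of its speed; a pose out of reach is approached as far as the arm can. A call is refused whole if a number of a shift passes 6.25 or a number of a turn 0.188, either way. A call with a gripper value outside its range is refused whole. OPENING is the finger opening in cm, from 0 to 8.7, set as the call begins (- or left out, the last holds). The fingers move at their own pace and stop on an object; FORCE is the grip in N (left out, the last holds). Time passes only in rows, so rows that do not move let the fingers close. It gives the time, the measured TCP pose, the force, the opening and the grip force at its end, in the units of the state.
- arm.get_state(): the state, without advancing time (a new reading comes with each control period).
- arm.read_camera(name): name is "scene" or "top" or "wrist"; returns a dict with "image" (384x512x3 uint8, red, green, blue), "fov_y" (degrees; the focal length in pixels is half the picture's height over the tangent of half this angle, whatever the lens; pixels are square), "cx", "cy" (the principal point, pixels), "k1" (the pictures are not rectified: a ray, as slopes to the right and down, at radius r is drawn at 1 + k1 r^2 times it, then the intrinsics apply), "rvec" (rotation vector, rad) and "tvec" (3), from world to camera coordinates, as OpenCV has them. Camera axes: x right, y down, z forward; pixel columns grow to the right and rows downward; lengths in mm; the calibration is good to about 2 mm. A picture is of the moment at which its call begins. There is no depth.
- arm.hand_in(): hands the job in; it is judged then, once.
The state is a dict: "clock": time; "joints": joint angles; "dq": joint speeds; "effort": joint torques, N m; "ee_pos": TCP position; "orientation": TCP orientation; "force": force on the tool from outside, world axes, zero at the start; "wrist_torque": the same for the moment, N m; "width": opening from 0.0 (shut) to 1.0 (fully open); "gripper_force": force on a finger pad.
Only numpy, scipy, OpenCV 4.12 (cv2) and the standard library are available. Lean on these libraries where they do the work, as an engineer would, in place of code of your own. Each camera call takes 0.05 s, during which the arm holds its last target. There are 200 camera calls.

## Working session

There is one attempt and no reset: what is moved stays moved. The work goes in short steps, Python scripts to look and compute and a shell command to move; the robot and the scene stay as the last step left them, time stands still between calls to the robot, and variables do not carry over. Pictures are saved under pics/ and viewed, at most 10 in all, crops included, and the job is handed in when it is done.

```bash
mkdir -p pics; cat > h.py <<'E'
import numpy as np,cv2,json
from cell import arm
def snap(n,f):
    c=arm.read_camera(n); im=c.pop("image"); cv2.imwrite(f"pics/{f}.png",cv2.cvtColor(im,cv2.COLOR_RGB2BGR))
    json.dump({k:np.asarray(v).tolist() for k,v in c.items()},open(f"pics/{f}.json","w")); return im
def cal(f):
    c=json.load(open(f"pics/{f}.json")); F=192/np.tan(np.radians(c["fov_y"]/2))
    return c,F,cv2.Rodrigues(np.array(c["rvec"]))[0],np.array(c["tvec"]).ravel()
def px2w(f,u,v,z):
    c,F,R,t=cal(f); d=np.array([(u-c["cx"])/F,(v-c["cy"])/F]); s=d.copy()
    for _ in range(30): s=d/(1+c["k1"]*(s@s))
    r=R.T@np.array([s[0],s[1],1]); o=-R.T@t
    return o+r*(z-o[2])/r[2]
def w2px(f,p):
    c,F,R,t=cal(f); q=R@np.array(p,float)+t; s=q[:2]/q[2]; s=s*(1+c["k1"]*(s@s)); return s*F+[c["cx"],c["cy"]]
E
python3 - <<'E'
from h import *
for n in("scene","top","wrist"): snap(n,n+"0"); c,F,R,t=cal(n+"0"); print(n,F,(-R.T@t).round(),c["k1"])
a=[cv2.imread(f"pics/{n}0.png") for n in("top","scene","wrist")]
cv2.imwrite("pics/top0b.png",cv2.resize(a[0],(800,600),interpolation=2))
cv2.imwrite("pics/scene0b.png",cv2.resize(a[1],(800,600),interpolation=2))
print(arm.get_state())
E
```

```text
scene 446.5412071250855 [1099.  332.  910.] 0.012948892089201155
top 355.2029808225265 [407. -21. 956.] 0.01922033689207055
wrist 290.2288262294148 [147. 638. 383.] -0.042977680581668745
{'clock': 0.15, 'joints': array([-1.20789123,  0.3216615 , -0.07012199,  1.45137491,  0.02261252,
        1.3707756 , -0.05689731]), 'dq': array([ 0.00227371, -0.00336366, -0.00062984, -0.00372283,  0.00271407,
       -0.00017576, -0.0013138 ]), 'effort': array([ 2.56146241e-04, -4.91795468e+01, -4.04358683e-01, -3.12874103e+01,
       -6.38865726e-02,  4.04693896e-02,  9.67007441e-05]), 'ee_pos': array([222.04194231, 610.47179133, 221.71731371]), 'orientation': array([-3.14016317e+00,  8.43345531e-05,  2.79285207e+00]), 'force': array([ 0.45810907, -0.28961221,  0.23929432]), 'wrist_torque': array([0.01192647, 0.06516915, 0.01343854]), 'gripper_force': 0.0, 'width': 0.9981557766412958}
```

View pics/top0b.png

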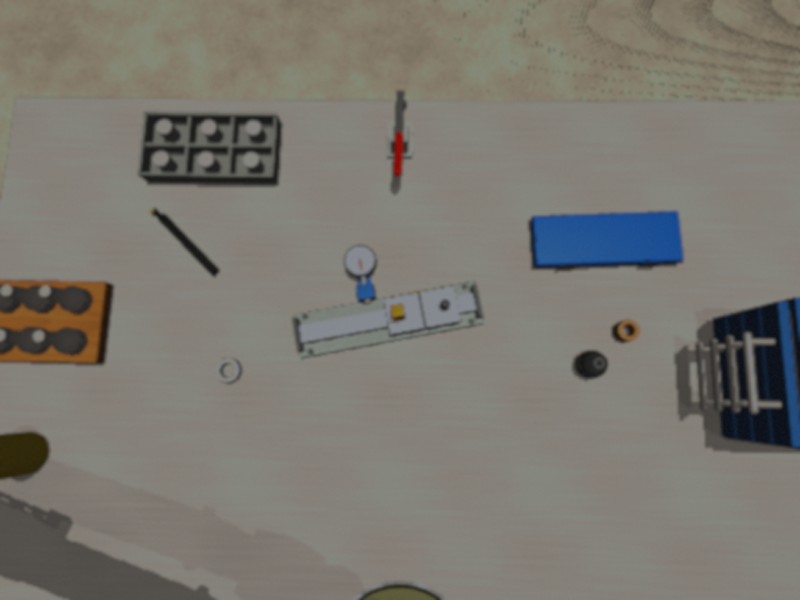

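View pics/scene0b.png

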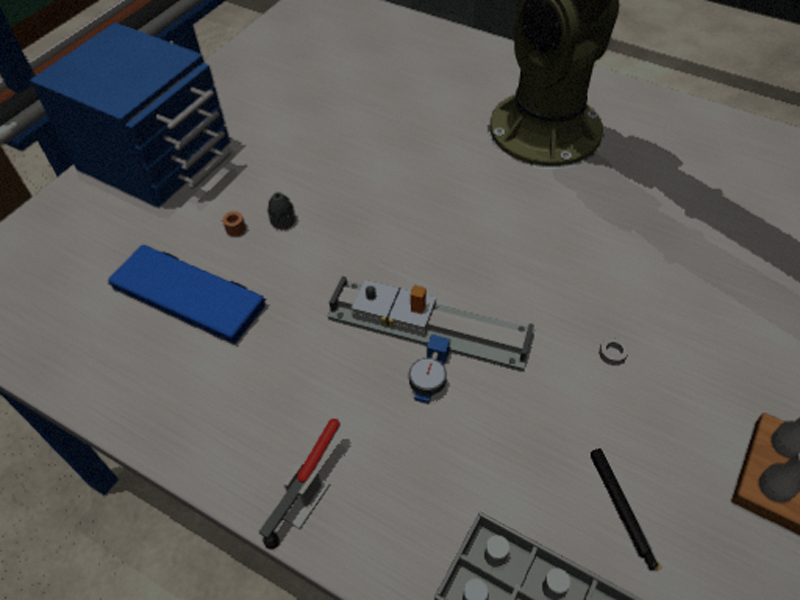

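The top view (800 px wide) shows the bushing at (626,331), the chuck at (591,364), the pin at (445,305), the grip at (398,312) and the blue detent block at (366,290). I'll enlarge both areas.

```bash
python3 - <<'E'
from h import *
t=cv2.imread("pics/top0.png"); s=cv2.imread("pics/scene0.png")
def crop(i,x,y,w,h,k): return cv2.resize(i[y:y+h,x:x+w],None,fx=k,fy=k,interpolation=cv2.INTER_CUBIC)
a=crop(t,180,170,133,60,6)[:, :800][:, :798]   # rail
b=crop(t,360,195,66,40,6); c=crop(s,200,165,66,40,6)
d=np.hstack([b,c]); d=d[:, :792]; a=a[:, :792]
o=np.vstack([a,d]); cv2.imwrite("pics/crop1.png",o)
f=lambda u,v,z:px2w("top0",u/1.5625,v/1.5625,z).round(1)
for n,p in dict(bush=(626,331,30),chuck=(591,364,64),pin=(445,305,62),grip=(398,312,85),block=(366,293,38),r1=(475,285,5),r2=(297,318,5)).items(): print(n,f(*p))
E
```

```text
bush [ 519.  -362.7   30. ]
chuck [ 461.5 -293.3   64. ]
pin [552.2 -62.7  62. ]
grip [535.9  12.7  85. ]
block [574.3  69.2  38. ]
r1 [ 597.6 -117.1    5. ]
r2 [534.2 191.1   5. ]
```

View pics/crop1.png

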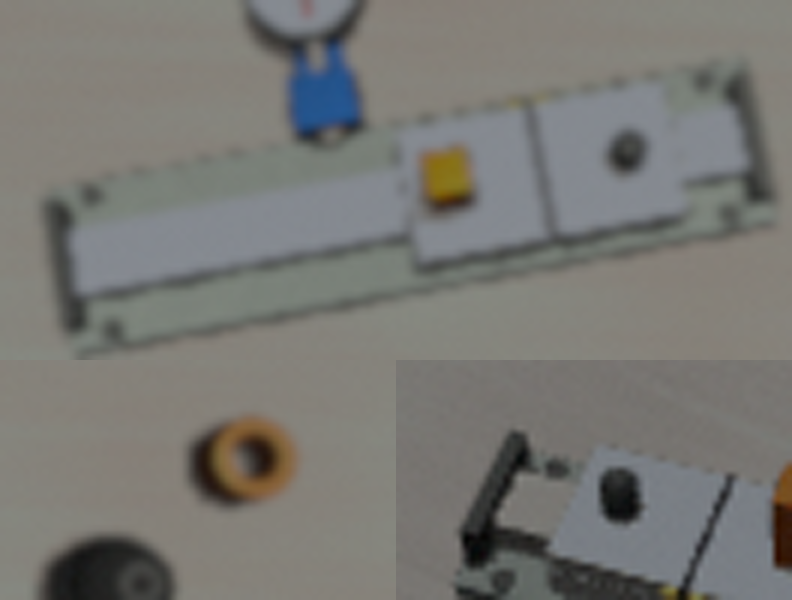

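The enlarged crop gives the bushing ring at (252,457), the pin tip at (628,146), the grip top at (447,175), the ball at (330,138) and the notch line from (530,101) to (553,238). The rail's near edge runs from (80,353) to (770,226).

```bash
python3 - <<'E'
from h import *
f=lambda u,v,z,x=180,y=170:px2w("top0",x+(u+.5)/6-.5,y+(v+.5)/6-.5,z)
b=f(252,457-360,30,360,195);p=f(628,146,62);g=f(447,175,85);ball=f(330,138,28)
n1=f(530,101,40);n2=f(553,238,40);e1=f(80,353,5);e2=f(770,226,5)
for k in "b p g ball n1 n2 e1 e2".split(): print(k,eval(k).round(1))
d=(e1-e2)[:2]; print("yaw",np.arctan2(-d[0],d[1]),np.arctan2(-(g-p)[0],(g-p)[1]),np.linalg.norm((g-p)[:2]))
print(np.arctan2((n1-n2)[1],(n1-n2)[0]))
s=arm.get_state(); e=s["ee_pos"]; y=s["orientation"][2]
R=cv2.Rodrigues(np.array([0,0,y]))[0]@np.diag([1,-1,-1]); print("tool delta to b",R.T@(b-e), "yaw",y)
E
```

```text
b [ 521.9 -365.2   30. ]
p [555.5 -61.2  62. ]
g [538.2  14.3  85. ]
ball [562.5  68.8  28. ]
n1 [578.3 -19.3  40. ]
n2 [518.3 -30.3  40. ]
e1 [467.1 179.7   5. ]
e2 [ 529.8 -127.5    5. ]
yaw 0.2012267010022856 0.22435395073566353 77.53235029550271
0.179957686710062
tool delta to b [-615.23610554 -814.48148073  191.71731371] yaw 2.7928520706863154
```

```bash
cat >> h.py <<'E'
def delta(p,yaw=None):
    s=arm.get_state(); e=s["ee_pos"]; y=s["orientation"][2]
    R=cv2.Rodrigues(np.array([0,0,y]))[0]@np.diag([1,-1,-1])
    print("shift cm",(R.T@(np.array(p)-e)/10).round(2),"turn",None if yaw is None else -np.arctan2(np.sin(yaw-y),np.cos(yaw-y)).round(3),"tcp",e.round(1),s["orientation"].round(3))
E
python3 - <<'E'
from h import *
for u,v in((155,200),(240,140),(190,185),(75,170)): print(px2w("scene0",u/1.5625,v/1.5625,0).round())
E
python3 -m jog '[[[-3.81,-2.96,0],0],[[-3.81,-2.96,0],0],[[-3.81,-2.96,0],0],[[-3.81,-2.96,0],0],[[-3.81,-2.96,0],0],[[-3.81,-2.96,0],0],[[-3.81,-2.96,0],0],[[-3.81,-2.96,0],0],[[-3.81,-2.96,0],0],[[-3.81,-2.96,0],0],[[-3.81,-2.96,0],0],[[-3.81,-2.96,0],0],[[0,0,0],0.175],[[0,0,0],0.175],[[0,0,0],0.175],[[0,0,0],0.175],[[0,0,0],0.175],[[0,0,0],0.175],[[0,0,0],0.172],[[0,0,0],0]]' 6
python3 -c "
from h import *
delta([521.9,-345,150],1.5708)"
```

```text
[ 535. -542.    0.]
[ 326. -511.    0.]
[ 473. -512.    0.]
[ 550. -731.   -0.]
clock: 2.65
ee_pos: [530.3, 120.8, 222.3]
orientation: [-3.141, 0.0, 1.573]
force: [-0.2, -0.6, 0.1]
width: 0.686
gripper_force: 0.0
shift cm [-46.58  -0.93   7.23] turn 0.002 tcp [530.3 120.8 222.3] [-3.141  0.     1.573]
```

```bash
python3 -m jog '[[[-4.66,-0.09,0],0],[[-4.66,-0.09,0.5],0],[[-4.66,-0.09,0.8],0],[[-4.66,-0.09,0.8],0],[[-4.66,-0.09,0.8],0],[[-4.66,-0.09,0.8],0],[[-4.66,-0.09,0.8],0],[[-4.66,-0.09,0.8],0],[[-4.66,-0.1,0.9],0],[[-4.64,-0.1,0.9],0],[[0,0,0],0],[[0,0,0],0]]'
python3 - <<'E'
from h import *
snap("wrist","w1"); cv2.imwrite("pics/w1b.png",cv2.resize(cv2.imread("pics/w1.png"),(800,600),interpolation=2))
print(w2px("w1",[521.9,-365.2,30])*1.5625)
E
```

```text
clock: 4.15
ee_pos: [521.3, -344.4, 151.2]
orientation: [-3.141, -0.001, 1.573]
force: [0.6, 0.7, -1.1]
width: 0.689
gripper_force: 0.0
[402.26816999 325.03359071]
```

View pics/w1b.png

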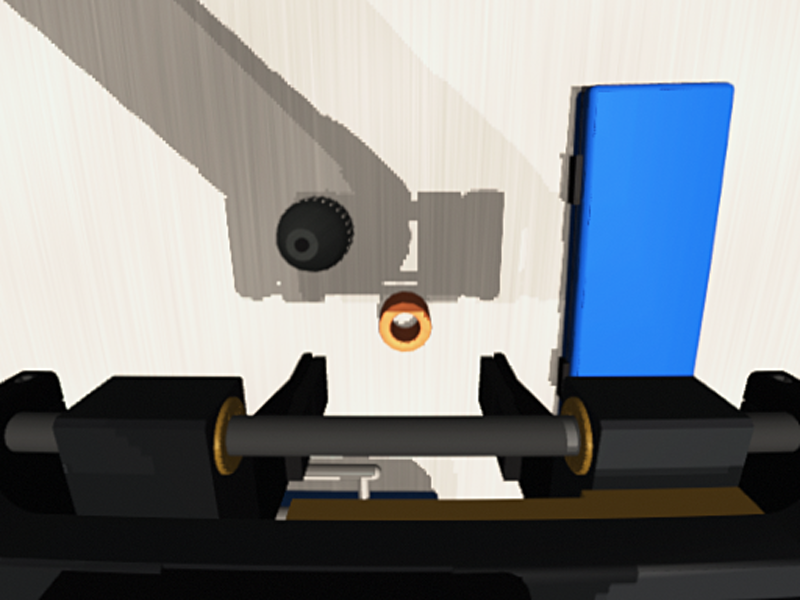

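The bushing's top ring is centred at about (405,326), within a few pixels of the prediction. The chuck sits clear of the fingers.

```bash
python3 - <<'E'
from h import *
b=px2w("w1",405/1.5625,326/1.5625,30);print(b)
delta([b[0],b[1],6],1.5708)
E
```

```text
[ 523.71085274 -365.87548985   30.        ]
shift cm [-2.22  0.18 14.54] turn 0.003 tcp [ 521.8 -343.6  151.4] [ 3.141e+00 -1.000e-03  1.574e+00]
```

```bash
python3 -m jog '[[[-1.1,0.06,2],0],[[-1.1,0.07,2],0],[[0,0,2],0],[[0,0,2],0],[[0,0,2],0],[[0,0,1.5],0],[[0,0,1.5],0],[[0,0,1],0],[[0,0,0.5],0],[[0,0,0],0],[[0,0,0],0]]' && python3 -m jog '[[[0,0,0],0],[[0,0,0],0],[[0,0,0],0],[[0,0,0],0],[[0,0,0],0],[[0,0,0],0],[[0,0,0],0],[[0,0,0],0]]' 0 20
```

```text
clock: 5.58
ee_pos: [523.0, -367.3, 7.2]
orientation: [3.141, 0.0, 1.571]
force: [0.4, -0.5, 0.3]
width: 0.692
gripper_force: 0.0
clock: 6.58
ee_pos: [522.7, -367.0, 6.7]
orientation: [3.141, -0.0, 1.571]
force: [-0.3, 0.9, 1.4]
width: 0.415
gripper_force: 20.0
```

```bash
python3 -m jog '[[[0,0,-1],0],[[0,0,-3],0],[[0,0,-4],0],[[0,0,-4],0],[[1,0.1,-2],0],[[3.2,0.4,0],0],[[3.2,0.4,0],0],[[3.2,0.4,0],0],[[3.2,0.4,0],0],[[3.2,0.4,0],0],[[3.2,0.4,0],0],[[3.2,0.4,0],0],[[3.2,0.4,0],0],[[1,0,0],0],[[0,0,0],0],[[0,0,0],0],[[0,0,0],0]]'
python3 - <<'E'
from h import *
snap("wrist","w2"); cv2.imwrite("pics/w2b.png",cv2.resize(cv2.imread("pics/w2.png"),(800,600),interpolation=2))
print(w2px("w2",[555.5,-61.2,62])*1.5625); s=arm.get_state(); print(s["ee_pos"],s["width"])
E
```

```text
clock: 8.7
ee_pos: [555.3, -92.7, 146.6]
orientation: [3.142, 0.001, 1.568]
force: [0.5, -0.0, -2.0]
width: 0.41
gripper_force: 20.0
[401.46140497 257.97376913]
[555.37447503 -92.35825601 146.58477563] 0.4131967481487487
```

View pics/w2b.png

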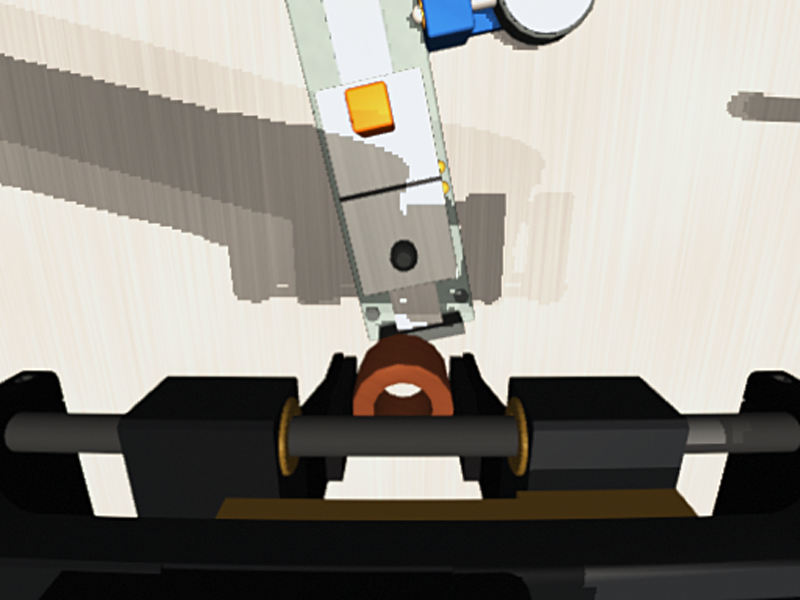

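The pin shows at about (403,255) and the held bushing is upright between the fingers. I'll overlay model circles on a crop to check both.

```bash
python3 - <<'E'
from h import *
im=cv2.imread("pics/w2.png"); K=6
def circ(A,x0,y0,c,r,col):
    q=np.array([(w2px("w2",[c[0]+r*np.cos(a),c[1]+r*np.sin(a),c[2]])-[x0,y0]+.5)*K-.5 for a in np.linspace(0,6.29,60)])
    cv2.polylines(A,[q.round().astype(int)],True,col,1)
def crop(x,y,w,h): return cv2.resize(im[y:y+h,x:x+w],None,fx=K,fy=K,interpolation=cv2.INTER_CUBIC)
A=crop(230,140,60,95); B=crop(220,205,73,95)
p=(555.5,-61.2)
for z,r in((40,8),(57,8)): circ(A,230,140,(*p,z),r,(0,255,0))
b=(555.2,-91.2)
for z,r in((139.9,18),(169.9,18),(169.9,10)): circ(B,220,205,(*b,z),r,(0,255,0))
cv2.imwrite("pics/ov.png",np.hstack([A,B])[:600])
E
```

```text
(no output)
```

View pics/ov.png

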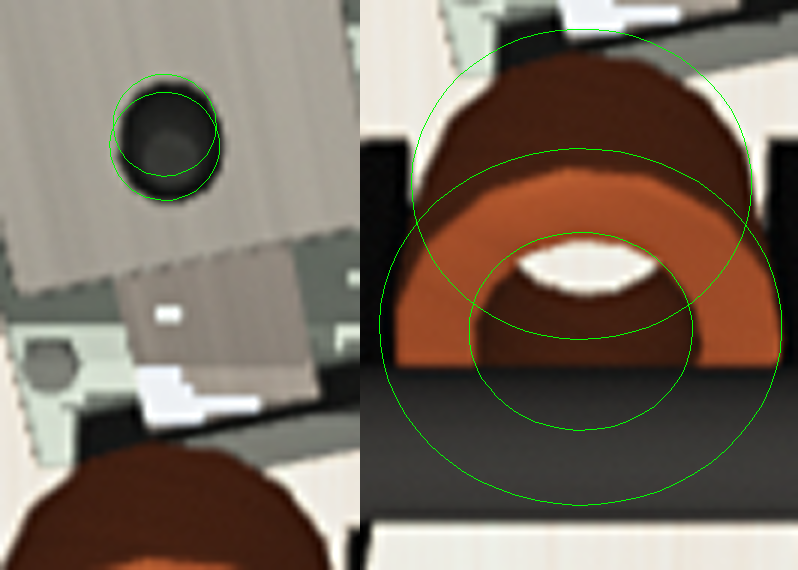

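```bash
python3 - <<'E'
from h import *
from scipy.optimize import least_squares
def ring(f,x0,y0,x1,y1,z,fitz,thr):
    im=cv2.imread(f"pics/{f}.png").astype(int); m=((im[...,2]>thr)&(im[...,2]-im[...,0]>60)).astype(np.uint8)
    M=np.zeros_like(m); M[y0:y1,x0:x1]=m[y0:y1,x0:x1]
    k=cv2.findContours(M,cv2.RETR_EXTERNAL,cv2.CHAIN_APPROX_NONE)[0]; k=max(k,key=len)[:,0,:].astype(float)
    k=k[k[:,1]<y1-2]; 
    h=cv2.convexHull(k.astype(np.int32))[:,0,:]; k=h.astype(float)
    k=k[(k[:,1]<y1-3)]
    def r(v):
        zz=v[2] if fitz else z
        o=[np.hypot(*(px2w(f,u,w,zz)[:2]-v[:2]))-18+.5*zz*0 for u,w in k]; return o
    s=least_squares(r,[k_ for k_ in px2w(f,*k.mean(0),z)][:2]+([z] if fitz else []),loss="soft_l1")
    print(f,len(k),s.x.round(2),np.std(s.fun).round(2)); return s
ring("w1",235,180,285,230,30,False,170); ring("w1",235,180,285,230,30,True,170)
ring("w2",225,225,292,266,169.9,False,110); ring("w2",225,225,292,266,169.9,True,110)
im=cv2.imread("pics/w2.png"); print(im[240,257],im[225,257]); im=cv2.imread("pics/w1.png"); print(im[216,258],im[192,258])
E
```

```text
w1 20 [ 523.09 -367.11] 0.33
w1 20 [ 523.34 -372.63   14.68] 0.33
w2 16 [555.75 -93.37] 0.33
w2 16 [555.81 -96.51 162.52] 0.1
[ 42  79 164] [18 32 67]
[19 33 68] [18 34 69]
```

```bash
python3 -c "
from h import *
delta([555.8,-62,75],1.5708)"
```

```text
shift cm [3.04 0.04 7.16] turn -0.002 tcp [555.4 -92.4 146.6] [3.142 0.    1.569]
```

```bash
python3 -m jog '[[[1,0.04,0],0],[[1,0,0.5],0],[[1.04,0,1.5],0],[[0,0,2],0],[[0,0,2],0],[[0,0,1.2],0],[[0,0,0],0],[[0,0,0],0],[[0,0,0],0]]' && python3 -m jog '[[[0,0,0.5],0],[[0,0,0.5],0],[[0,0,0.2],0],[[0,0,0],0]]'
```

```text
clock: 9.88
ee_pos: [556.7, -60.6, 75.4]
orientation: [3.14, -0.0, 1.571]
force: [-0.1, -0.4, -1.9]
width: 0.413
gripper_force: 20.0
clock: 10.38
ee_pos: [555.8, -60.6, 62.3]
orientation: [-3.141, 0.0, 1.571]
force: [0.8, 0.9, -2.6]
width: 0.41
gripper_force: 20.0
```

```bash
python3 -m jog '[[[-0.08,0,0.3],0],[[0,0,0.4],0],[[0,0,0.4],0],[[0,0,0.2],0],[[0,0,0],0],[[0,0,0],0]]'
```

```text
clock: 11.12
ee_pos: [556.1, -61.4, 49.7]
orientation: [3.141, -0.0, 1.571]
force: [0.3, -0.3, -2.5]
width: 0.414
gripper_force: 20.0
```

```bash
python3 -m jog '[[[0,0,0.15],0],[[0,0,0.15],0],[[0,0,0.05],0],[[0,0,0],0]]' && python3 -m jog '[[[0,0,0],0],[[0,0,0],0],[[0,0,0],0],[[0,0,0],0]]' 6 && python3 -m jog '[[[0,0,-1],0],[[0,0,-3],0],[[0,0,-4],0],[[0,0,-4],0],[[-1,0,0],0],[[-2,0,0],0],[[0,0,0],0],[[0,0,0],0]]'
python3 - <<'E'
from h import *
snap("wrist","w3"); cv2.imwrite("pics/w3b.png",cv2.resize(cv2.imread("pics/w3.png"),(800,600),interpolation=2))
delta([538.2,14.3,165],.195)
print(w2px("w3",[538.2,14.3,85])*1.5625)
E
```

```text
clock: 11.62
ee_pos: [556.1, -61.4, 46.6]
orientation: [3.141, -0.0, 1.571]
force: [-2.2, 0.4, 4.3]
width: 0.416
gripper_force: 20.0
clock: 12.12
ee_pos: [556.0, -61.4, 46.0]
orientation: [3.142, 0.0, 1.571]
force: [-0.2, 0.2, -0.1]
width: 0.677
gripper_force: 0.0
clock: 13.12
ee_pos: [555.7, -90.7, 165.6]
orientation: [-3.141, -0.001, 1.571]
force: [-0.2, 0.2, 0.2]
width: 0.688
gripper_force: 0.0
shift cm [10.48 -1.75  0.06] turn 1.377 tcp [555.8 -90.5 165.6] [-3.141e+00 -1.000e-03  1.572e+00]
[366.32274114 114.69117351]
```

View pics/w3b.png

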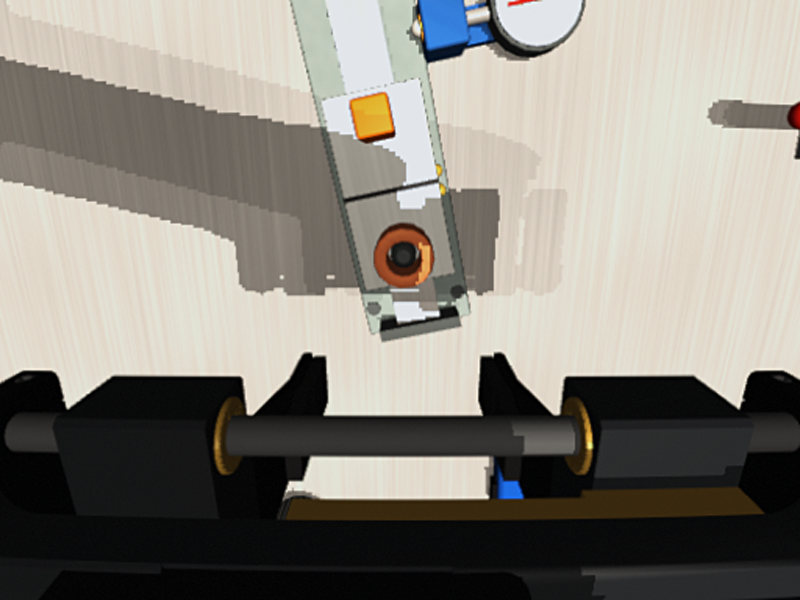

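The bushing is down on the pin, with the pin tip visible in the bore at (403,255). The grip top is at (371,114), the ball at (416,28) and the brass ridges at (440,170) and (442,189).

```bash
python3 - <<'E'
from h import *
f=lambda u,v,z:px2w("w3",u/1.5625,v/1.5625,z)
g=f(371,113,85);b=f(417,28,28);n=f(441,179.5,30);l1=f(345,201,40);l2=f(438,181,40);tr=f(419,79,40);br=f(457,277,40)
for k in(g,b,n,l1,l2,tr,br): print(k.round(1))
y=np.array([-np.sin(.195),np.cos(.195),0]); print("edge yaw",np.arctan2(-(tr-br)[0],(tr-br)[1]),"travel",(b-n)@y,(b-(l1+l2)/2)@y, "grip from line",(g-(l1+l2)/2)@y)
t=px2w("top0",180+(330.5)/6-.5,170+138.5/6-.5,28); print("top:",(t-[578.3,-19.3,0])@y)
delta([g[0],g[1],150],.195)
E
```

```text
[540.5  15.1  85. ]
[564.8  68.4  28. ]
[580.7 -18.8  30. ]
[520.6 -31.4  40. ]
[578.1 -19.4  40. ]
[565.8  38.3  40. ]
[591.8 -80.   40. ]
edge yaw 0.2159949047777235 travel 88.5643381084981 88.98969123777213 grip from line 41.43317508502111
top: 89.53873448609855
shift cm [10.56 -1.52  1.56] turn 1.377 tcp [555.8 -90.5 165.6] [-3.141e+00 -1.000e-03  1.572e+00]
```

```bash
python3 -m jog '[[[2.11,-0.31,0],0],[[2.11,-0.31,0],0],[[2.11,-0.31,0],0],[[2.11,-0.31,0],0],[[2.11,-0.31,0],0],[[0,0,0],0.1706],[[0,0,0],0.1706],[[0,0,0],0.1706],[[0,0,0],0.1706],[[0,0,0],0.1706],[[0,0,0],0.1706],[[0,0,0],0.1706],[[0,0,0],0.1706],[[0,0,0],0],[[0,0,0],0],[[0,0,0],0]]' 5
python3 - <<'E'
from h import *
delta([540.2,14.9,50],.205); print(arm.get_state()["joints"])
E
```

```text
clock: 15.18
ee_pos: [540.4, 14.3, 166.0]
orientation: [-3.141, 0.0, 0.208]
force: [0.1, -0.3, 0.0]
width: 0.576
gripper_force: 0.0
shift cm [-1.00e-02 -6.00e-02  1.16e+01] turn 0.003 tcp [540.4  14.3 166. ] [-3.141  0.     0.208]
[-0.71168719  0.13933054  0.69448657  1.82130481 -0.09507492  1.2144809
 -1.35161083]
```

Now descend and pinch at 20 N.

```bash
python3 -m jog '[[[0,-0.06,2],0],[[0,0,2],0],[[0,0,2],0],[[0,0,2],0],[[0,0,1.5],0],[[0,0,1.5],0],[[0,0,0.6],0],[[0,0,0],0],[[0,0,0],0]]' && python3 -m jog '[[[0,0,0],0],[[0,0,0],0],[[0,0,0],0],[[0,0,0],0],[[0,0,0],0],[[0,0,0],0],[[0,0,0],0],[[0,0,0],0]]' 0 20
```

```text
clock: 16.3
ee_pos: [540.9, 14.7, 50.6]
orientation: [-3.142, -0.001, 0.206]
force: [0.1, -0.0, 0.5]
width: 0.574
gripper_force: 0.0
clock: 17.3
ee_pos: [540.4, 14.6, 50.1]
orientation: [3.142, -0.0, 0.206]
force: [0.3, -0.2, 0.5]
width: 0.228
gripper_force: 20.0
```

```bash
python3 -m jog '[[[0,-0.3,0],0],[[0,-0.6,0],0],[[0,-0.8,0],0],[[0,-0.8,0],0],[[0,-0.8,0],0],[[0,-0.8,0],0],[[0,-0.8,0],0],[[0,-0.6,0],0],[[0,-0.5,0],0],[[0,-0.3,0],0],[[0,-0.1,0],0],[[0,0,0],0],[[0,0,0],0]]'
cat >> h.py <<'E'
def st():
    s=[arm.get_state()]; y=np.array([-np.sin(.206),np.cos(.206),0]); x=np.array([np.cos(.206),np.sin(.206),0])
    s=s[0];e=s["ee_pos"]-[540.4,14.6,50.1]; print("along %.1f across %.1f z %.1f | Fy %.2f Fx %.2f Fz %.2f"%(e@y,e@x,e[2],s["force"]@y,s["force"]@x,s["force"][2]),s["gripper_force"],round(s["clock"],2))
E
python3 -c "from h import *;st()"
```

```text
clock: 18.92
ee_pos: [527.3, 77.5, 50.1]
orientation: [-3.141, -0.0, 0.206]
force: [-0.7, 0.4, 3.5]
width: 0.228
gripper_force: 20.0
along 64.3 across 0.0 z 0.0 | Fy 0.56 Fx -0.58 Fz 3.47 20.00069838250056 18.93
```

```bash
python3 -m jog '[[[0,-0.2,0],0],[[0,-0.2,0],0],[[0,-0.2,0],0],[[0,0,0],0]]' >/dev/null; python3 -c "from h import *;st()"
python3 -m jog '[[[0,-0.1,0],0],[[0,-0.1,0],0],[[0,0,0],0]]'>/dev/null; python3 -c "from h import *;st()"
python3 -m jog '[[[0,-0.1,0],0],[[0,-0.1,0],0],[[0,0,0],0]]'>/dev/null; python3 -c "from h import *;st()"
python3 -m jog '[[[0,-0.1,0],0],[[0,-0.1,0],0],[[0,0,0],0]]'>/dev/null; python3 -c "from h import *;st()"
python3 -m jog '[[[0,-0.1,0],0],[[0,-0.1,0],0],[[0,0,0],0]]'>/dev/null; python3 -c "from h import *;st()"
python3 -m jog '[[[0,-0.1,0],0],[[0,-0.1,0],0],[[0,0,0],0]]'>/dev/null; python3 -c "from h import *;st()"
```

```text
along 70.6 across 0.0 z 0.0 | Fy 0.35 Fx 0.13 Fz 4.21 20.000894288532436 19.43
along 72.2 across 0.0 z 0.0 | Fy -1.11 Fx -0.24 Fz 3.87 20.000187365803868 19.8
along 74.3 across 0.0 z 0.0 | Fy 0.28 Fx 0.41 Fz 3.35 20.000341753475368 20.18
along 75.5 across 0.0 z 0.0 | Fy -3.34 Fx 0.11 Fz 4.10 20.000446226913482 20.55
along 76.7 across 0.0 z 0.0 | Fy -5.51 Fx -0.67 Fz 3.70 20.00507892924361 20.93
along 78.1 across 0.0 z -0.0 | Fy -6.79 Fx -0.60 Fz 3.51 20.010696075623855 21.3
```

```bash
for i in 1; do :; done
python3 -m jog '[[[0,-0.1,0],0],[[0,0,0],0],[[0,0,0],0]]'>/dev/null; python3 -c "from h import *;st()"
python3 -m jog '[[[0,-0.1,0],0],[[0,0,0],0],[[0,0,0],0]]'>/dev/null; python3 -c "from h import *;st()"
python3 -m jog '[[[0,-0.1,0],0],[[0,0,0],0],[[0,0,0],0]]'>/dev/null; python3 -c "from h import *;st()"
python3 -m jog '[[[0,-0.1,0],0],[[0,0,0],0],[[0,0,0],0]]'>/dev/null; python3 -c "from h import *;st()"
python3 -m jog '[[[0,-0.1,0],0],[[0,0,0],0],[[0,0,0],0]]'>/dev/null; python3 -c "from h import *;st()"
python3 -m jog '[[[0,-0.1,0],0],[[0,0,0],0],[[0,0,0],0]]'>/dev/null; python3 -c "from h import *;st()"
```

```text
along 82.4 across -0.0 z 0.0 | Fy -1.32 Fx -1.07 Fz 4.37 20.009891241788864 21.68
along 83.4 across -0.0 z 0.0 | Fy 2.94 Fx -0.81 Fz 5.75 20.00556982238777 22.05
along 83.3 across -0.0 z 0.0 | Fy 2.30 Fx -1.52 Fz 5.68 19.9993962678127 22.43
along 84.1 across -0.0 z 0.0 | Fy 2.36 Fx -1.42 Fz 6.16 19.99911851948127 22.8
along 85.4 across -0.0 z 0.0 | Fy 1.70 Fx -0.66 Fz 4.97 20.000112347770482 23.18
along 86.3 across 0.0 z 0.0 | Fy 1.57 Fx -0.77 Fz 5.92 19.999598327558488 23.55
```

```bash
python3 -m jog '[[[0,-0.06,0],0],[[0,0,0],0],[[0,0,0],0]]'>/dev/null; python3 -c "from h import *;st()"
python3 -m jog '[[[0,-0.05,0],0],[[0,0,0],0],[[0,0,0],0]]'>/dev/null; python3 -c "from h import *;st()"
python3 -m jog '[[[0,-0.05,0],0],[[0,0,0],0],[[0,0,0],0]]'>/dev/null; python3 -c "from h import *;st()"
python3 -m jog '[[[0,-0.05,0],0],[[0,0,0],0],[[0,0,0],0]]'>/dev/null; python3 -c "from h import *;st()"
```

```text
along 86.7 across 0.0 z -0.0 | Fy 1.61 Fx -0.17 Fz 4.46 20.000094340648502 23.93
along 87.0 across -0.0 z -0.0 | Fy 2.38 Fx -1.91 Fz 5.48 19.999487050808966 24.3
along 87.3 across 0.0 z 0.0 | Fy 0.07 Fx -0.67 Fz 6.17 20.000176574103534 24.68
along 87.4 across 0.0 z -0.0 | Fy -0.71 Fx -0.56 Fz 5.21 20.001284228637815 25.05
```

```bash
python3 -m jog '[[[0,-0.06,0],0],[[0,0,0],0],[[0,0,0],0]]'>/dev/null; python3 -c "from h import *;st()"
python3 -m jog '[[[0,-0.05,0],0],[[0,0,0],0],[[0,0,0],0]]'>/dev/null; python3 -c "from h import *;st();snap('wrist','w4');snap('top','t4')
a=cv2.imread('pics/t4.png')[160:235,180:313];b=cv2.imread('pics/w4.png')
cv2.imwrite('pics/c4.png',np.vstack([cv2.resize(a,(512,289),interpolation=2),b[:300]]))"
```

```text
along 87.7 across -0.0 z -0.0 | Fy -3.73 Fx -0.63 Fz 4.87 20.002550147473812 25.43
along 88.1 across 0.0 z 0.0 | Fy -4.39 Fx -0.39 Fz 4.76 20.00322874635458 25.8
```

View pics/c4.png

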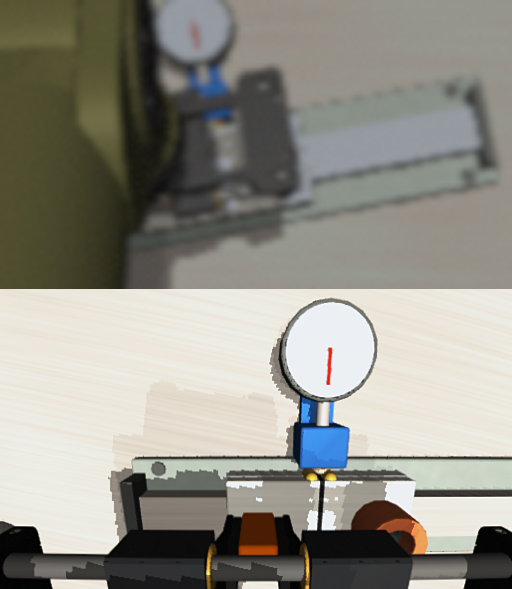

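The wrist view shows the black notch line at (321,500), directly in line with the blue block's ball at (322,470). The ball sits between the two brass ridges, and the bushing is still on the pin. The force flipped sign at about 87.4 mm, so I'll back off 0.6 mm, settle, and hand in.

```bash
python3 -m jog '[[[0,0.06,0],0],[[0,0,0],0],[[0,0,0],0],[[0,0,0],0],[[0,0,0],0],[[0,0,0],0]]'; python3 -c "from h import *;st();print(arm.hand_in())"
```

```text
clock: 26.65
ee_pos: [522.4, 100.8, 50.1]
orientation: [3.141, -0.0, 0.206]
force: [-0.1, -3.8, 5.6]
width: 0.231
gripper_force: 20.0
along 88.1 across 0.0 z 0.0 | Fy -3.69 Fx -0.88 Fz 5.61 20.000639464706182 26.65
the job is handed in; nothing more can be done
None
```

The job is handed in, but no verdict came back. The bushing is released and down on the pin, and the carriage is held with a 20 N pinch about 0.7 mm past where I felt the notch centre (limit 2 mm). The last 0.6 mm back-off did not move it.

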